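# Square up a tube rack on the rack scanner and scan it

## Task

The rack full of capped tubes stands loose and askew on the glass of the flatbed rack scanner. Slide it home, always flat on the glass so that the tubes stay seated, until its long side sits flush against the long metal stop and its end flush against the short one; only then press the scan button fully down and let it go, and leave the rack registered. Do not shift the other things on the bench or the single-tube holder on the glass.

Things in the scene. Friction and masses are not known exactly. Their poses are not given: they have to be found in the camera images.
- rack_center (a point): Centre, half-way up, of the rack to be scanned: one rigid loose piece of 150 to 310 g, z up, on the scanner glass. White plastic: a skirt 86 mm along its x by 128 mm along its y, 10 mm high; above it, to 34 mm, an 82 x 124 mm body; then 24 blue caps (4 x 6) to 48 mm. The point is 24 mm above its underside. It slides on the glass at a push of 1 to 3 N.
- nest (a point): Point on the scanner where rack_center lies when the rack is fully home on both stops (axes then parallel, or half a turn round). Axes: x across the glass to the long stop, y to the short stop, z up. Glass surface 24 mm below. Inner face of the long stop at x = +43 mm (it runs from y = -136 to +64 mm), of the short stop at y = +64 mm (from x = -62 to +28 mm).
- long_stop (a point): Middle of the top of the long stop: fixed plain aluminium bar, 200 mm along the scanner's y, 10 mm thick, standing 12 mm above the glass. Same axes as nest.
- short_stop (a point): Middle of the top of the short stop: fixed plain aluminium bar, 90 mm along the scanner's x, 10 mm thick, standing 12 mm above the glass. Same axes as nest.
- scanner: Fixed low white flatbed scanner, 320 mm along its x, 420 mm along its y, 70 mm high, top flat; origin at the middle of its underside. A dark glass, 280 x 320 mm, lies flush in the top, its middle 30 mm to +y of the origin. At the -y end is the white control strip with the scan button and a dark display.
- scan_top (a point): Centre of the top face of the scan button, a grey round push button 36 mm wide in a black round housing 52 mm wide and 12 mm high, on the control strip of the scanner (102 mm to -x and 276 mm to -y of nest, in its axes). Its top stands 22 mm above the strip when released. It is pressed straight down.
- scan (a joint): Travel of the scan button: 0 released, 0.006 m fully down; spring-loaded, starts to move at about 1.5 N, fully down at 5 N, rises by itself when let go.
- single_holder_center (a point): Bystander on the glass: black round single-tube holder, 56 mm wide, 26 mm high, with one capped tube standing in it up to 60 mm; this point is 30 mm above the glass. Loose; to be left alone.
- empty_rack_center (a point): Bystander on the bench: an empty rack of the same shape without tubes, 86 x 128 x 34 mm, point half-way up. To be left alone.
- tip_box_center (a point): Bystander on the bench: pipette-tip box, 84 x 124 x 85 mm, grey with a clear lid, point half-way up. To be left alone.
- bucket_center (a point): Bystander on the bench: black round centrifuge bucket with a green insert, 112 mm wide, 105 mm high (a white pull knob stands up to 125 mm), point half-way up. To be left alone.
- insert_center (a point): Bystander on the bench: loose green centrifuge insert with holes, 90 mm wide, 85 mm high (pull knob up to 113 mm), point half-way up. To be left alone.
- bottle_center (a point): Bystander on the bench: glass bottle with a blue cap, 76 mm wide, 160 mm high, point half-way up. To be left alone.
- pipette: Bystander on the bench: hand pipette lying along its own x, about 230 mm long, 26 mm high; origin on the bench under its middle. To be left alone.
Not all that is in view belongs to the job. What is shaped like the part that bears rack_center but turquoise is not meant.

How it is judged (in metres and radians):
On the way, in this order (a step that is already met when the one before it is completed fails the run):
1. the rack is home: its side flush on the long stop and its end flush on the short stop (x of rack_center in the frame of nest between -0.0025 and 0.0025 m and y of rack_center in the frame of nest between -0.0025 and 0.0025 m and z of rack_center in the frame of nest between -0.003 and 0.003 m and angle between the x axis of rack_center and the x axis of nest, either way round below 0.025 rad), for 0.2 s.
2. the scan button is pressed fully down (value of joint scan above 0.0045 m).
At the end, for the whole second after the job is handed in: The rack stands flat on the glass and at rest, within 2.5 mm of fully home against each of the two stops and square to them within 0.025 rad (1.4 degrees); the scan button has been pressed (at least 4.5 of its 6 mm) and has come up again; every bystander is within 30 mm of where it stood (all of step 1 and linear speed of rack below 0.01 m/s and value of joint scan below 0.0015 m and distance of each of empty_rack_center, single_holder_center, bucket_center, insert_center, bottle_center, tip_box_center, pipette from where it was at the start of the episode below 0.03 m); the robot touches nothing.
It fails at once if the scan button is pressed while the rack is not home against both stops (value of joint scan above 0.003 m and not (x of rack_center in the frame of nest between -0.0025 and 0.0025 m and y of rack_center in the frame of nest between -0.0025 and 0.0025 m and z of rack_center in the frame of nest between -0.003 and 0.003 m and angle between the x axis of rack_center and the x axis of nest, either way round below 0.025 rad)).
It fails at once if the rack is lifted more than 15 mm off the glass or tipped more than about 9 degrees (z of rack_center in the frame of nest above 0.015 m or angle between rack_center's own z axis and vertical above 0.15 rad).
It fails at once if another thing on the bench or glass is shifted by more than 30 mm (not (distance of each of empty_rack_center, single_holder_center, bucket_center, insert_center, bottle_center, tip_box_center, pipette from where it was at the start of the episode below 0.03 m)).
It also fails if it takes over 58 s, if anything falls off the work surface, if the arm or the gripper's body presses on something with over 40 N, if the wrist force passes 120 N, or if a joint passes its speed limit or range.

## Robot

A 6-joint arm with a two-finger parallel gripper is mounted at the origin on the work surface. World frame = base frame: x ahead of the robot, y to its left, z up, the work surface at z = 0. Lengths are in m, angles in degrees, forces in N, time in s.
With the tool pointing down it reaches from about 0.25 to 0.725 m from the base axis. Payload 9.7 kg.
Tool frame: the origin (TCP) lies where the fingers leave the gripper's body, on its centre line; the fingertips stand 73 mm ahead of it and the grasp point (between the pads) lies 54 mm ahead of it; z points along the fingers, y is the line along which they close (so a half turn about z gives the same grasp; the last joint's range is limited). The gripper opens to 85 mm and grips with 20 to 120 N. Pads are 22 mm wide; open, the fingers measure 114 mm over their backs; the gripper's body (76 mm by 85 mm) begins 54 mm behind the grasp point. The pads swing forward as they close: fully open they stand 13 mm farther back than shut.
Start: joints at [-69.958, 4.979, 10.078, 95.1, 0, 90], TCP at [0.188, -0.517, 0.304] pointing down, gripper open.
Joint ranges: [-179.16, 179.16], [-48.56, 103.87], [-65.8, 70.77], [-126.05, 130.52], [-82.76, 87.17], [-180, 180]. Speed limits (degrees/s): [127.2, 127.2, 147.25, 180, 180, 180].

## Interface

Orientations are given as [roll, pitch, yaw] about the fixed x, y, z axes, in that order (R = Rz(yaw) Ry(pitch) Rx(roll)).
In Python, from workcell import sensors, imaging, bot gives the robot as it stands.
- The arm moves only by the tool apply_moves, never from a script. Its argument "rows" is a list of rows, each a list of 3 entries, a list of its own where there are three numbers: the shift along the tool's x, y, z in units of 10 cm (1.0 is 10 cm), then the turn, a rotation vector about the tool's x, y, z in units of 30 degrees (1.0 is 30 degrees), then the opening, from 0 (shut) to 1 (fully open). A call has 1 to 20 rows; each row is the pose to reach, as a shift and turn from the pose commanded when the call began, along the tool's axes at that moment; what a row does not reach only later rows make up. A row lasts 1/10 s, in which the tool goes at most 50 mm and 8.59 degrees, less where a joint would pass 70% of its speed; a pose out of reach is approached as far as the arm can. A call with a number of a shift or a turn outside -1 to 1 is refused whole. A call with a gripper value outside its range is refused whole. The fingers move at their own pace and stop on an object; "force" is the grip in N (left out, the last holds). Time passes only in rows, so rows that repeat a pose let the fingers close. It gives the time, the measured TCP pose, the force, the opening and the grip force at its end, in the units of the state.
- sensors.get_obs(): the state, without advancing time (a new reading comes with each control period).
- imaging.camera(name): name is "scene" or "top" or "wrist"; returns (picture, depth): 420x560x3 uint8, red, green, blue; 420x560 float32, m along the optical axis (not along the pixel's ray), 0 where there is no reading.
- imaging.get_calibration(name): a dict with "intrinsics" (3x3 intrinsics, pixels), "world_from_camera" (4x4, takes a point from camera to world coordinates). Camera axes: x right, y down, z forward; pixel columns grow to the right and rows downward; lengths in m; the calibration is good to about 2 mm. A picture is of the moment at which its call begins: read the wrist's pose just before it. get_calibration takes no time and is no camera call; for the wrist camera it gives the pose at the moment of the call.
- bot.job_done(): hands the job in; it is judged then, once.
The state is a dict: "time": time; "q": joint angles; "qd": joint speeds; "joint_efforts": joint torques, N m; "ee_pos": TCP position; "tcp_rot": TCP orientation; "wrist_force": force on the tool from outside, world axes, zero at the start; "torque": the same for the moment, N m; "opening": finger opening in m; "grasp_force": force on a finger pad.
Only numpy, scipy, OpenCV 4.12 (cv2) and the standard library are available. Lean on these libraries where they do the work, as an engineer would, in place of code of your own. Each camera call takes 0.05 s, during which the arm holds its last target. There are 200 camera calls.

## Working session

There is one attempt and no reset: what is moved stays moved. The work goes in short steps, Python scripts to look and compute and a tool call to move; the robot and the scene stay as the last step left them, time stands still between calls to the robot, and variables do not carry over. Pictures are saved under pics/ and viewed, at most 10 in all, crops included, and the job is handed in when it is done.

Besides the shell and the picture viewer there is one more tool, called after "Call:" in YAML: its name, and indented under it one key for each argument. apply_moves: Moves the arm, as the interface text tells. Its arguments: {"type":"object","properties":{"rows":{"type":"array"},"force":{"type":"number"}},"required":["rows"]}

```bash
mkdir -p pics; ls
python3 - <<'E'
from workcell import sensors, imaging
import cv2,numpy as np
print(sensors.get_obs())
for n in("top","scene"):
    p,d=imaging.camera(n);c=imaging.get_calibration(n)
    cv2.imwrite(f"pics/{n}0.png",p[:,:,::-1]);np.savez(f"{n}0.npz",p=p,d=d,K=c["intrinsics"],T=c["world_from_camera"]);print(c)
E
```

```text
pics
{'time': 0.0, 'q': array([-6.99580954e+01,  5.01120114e+00,  1.00341733e+01,  9.51015350e+01,
       -1.45353232e-05,  8.99998096e+01]), 'qd': array([-0.01463896,  0.11346558, -0.10129435,  0.00597055,  0.04027107,
        0.07508977]), 'joint_efforts': array([-7.70757033e-04, -5.20380092e+01,  4.64811158e+01,  1.59479119e-02,
       -2.09600444e-05, -2.11472457e-05]), 'ee_pos': array([ 0.18843885, -0.51655584,  0.30317954]), 'tcp_rot': array([-1.79921437e+02,  1.42742188e-05,  2.00420950e+01]), 'wrist_force': array([ 0.41955667, -0.6883961 ,  0.72208566]), 'torque': array([-0.0316032 , -0.00529536, -0.01044173]), 'grasp_force': 0.0, 'opening': 0.08532146475376418}
{'intrinsics': array([[504.93670864,   0.        , 273.00195883],
       [  0.        , 504.93670864, 215.45019794],
       [  0.        ,   0.        ,   1.        ]]), 'world_from_camera': array([[-1.18963609e-02, -9.97432821e-01,  7.06133389e-02,
         4.11791765e-01],
       [-9.99929022e-01,  1.18204297e-02, -1.49308834e-03,
         1.49755272e-02],
       [ 6.54575309e-04, -7.06260892e-02, -9.97502645e-01,
         1.38929294e+00],
       [ 0.00000000e+00,  0.00000000e+00,  0.00000000e+00,
         1.00000000e+00]])}
{'intrinsics': array([[545.17732949,   0.        , 286.33019627],
       [  0.        , 545.17732949, 202.61760893],
       [  0.        ,   0.        ,   1.        ]]), 'world_from_camera': array([[-0.51363625,  0.67022364, -0.53570335,  1.27510958],
       [ 0.85797266,  0.40687492, -0.31358526,  0.45004715],
       [ 0.007792  , -0.62068758, -0.78401926,  1.19395347],
       [ 0.        ,  0.        ,  0.        ,  1.        ]])}
```

View pics/top0.png

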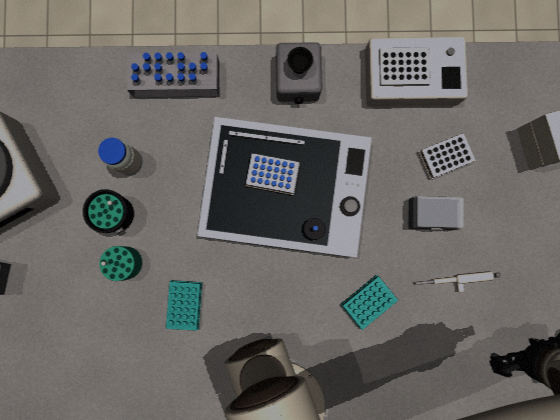

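View pics/scene0.png

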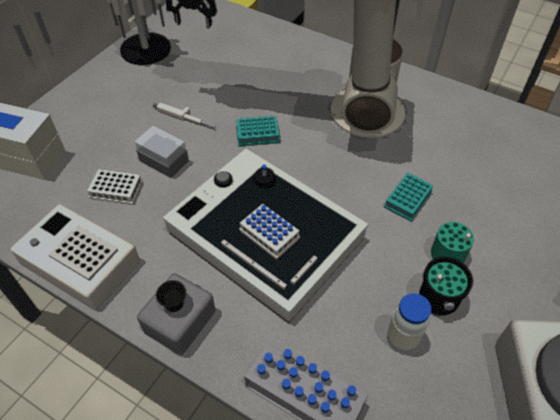

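Top view: the rack with 24 blue caps is at (273,173) on the glass, with the long stop at (266,137) and the short stop at (223,157). The button is at (350,206) and the holder at (315,229). Other rack-like things are the empty white rack (447,156), the turquoise racks (183,305) and (370,302), and the block rack (173,75). Only (273,173) is white, has 4x6 blue caps and stands on the glass. Next I measure it and enlarge a crop.

```bash
cat > h.py <<'E'
import numpy as np,cv2
def load(n): 
    z=np.load(n); return z["p"],z["d"],z["K"],z["T"]
def cast(uv,K,T,z):
    uv=np.atleast_2d(uv).astype(float); r=np.c_[uv,np.ones(len(uv))]@np.linalg.inv(K).T@T[:3,:3].T
    return T[:3,3]+r*((z-T[2,3])/r[:,2])[:,None]
def blobs(m,lo,hi):
    n,l,s,c=cv2.connectedComponentsWithStats(m.astype(np.uint8),connectivity=4)
    return [(c[i],s[i],l==i) for i in range(1,n) if lo<=s[i][4]<=hi]
def line(P): # principal axis
    c=P.mean(0); u=np.linalg.svd(P-c,full_matrices=False)[2][0]; return c,u
E
python3 - <<'E'
from h import *
p,d,K,T=load("top0.npz")
h=cv2.cvtColor(p,cv2.COLOR_RGB2HSV); g=p.max(2)
w=(h[...,1]<60)&(g>120)
box=np.zeros(w.shape,bool);box[122:180,214:310]=1
for c,s,l in blobs(w&box,25,4000):
    v,u=np.nonzero(l); print(c,s)
b=(h[...,0]>100)&(h[...,0]<130)&(h[...,1]>90)&(g>60)
bx=np.zeros(w.shape,bool);bx[145:205,235:310]=1
B=blobs(b&bx,5,200);print(len(B))
C=np.array([x[0] for x in B]);A=[x[1][4] for x in B];print(A)
X=cast(C,K,T,.118);r=cv2.minAreaRect(X[:,:2].astype(np.float32)*1000);print(r)
cr=p[110:265,190:380];cv2.imwrite("pics/c0.png",cv2.resize(cr,None,fx=4,fy=3.85,interpolation=cv2.INTER_CUBIC)[:,:,::-1])
for c,r in (((350,206),0),((315,229),0),((266,137),0),((273,173),0),((220,230),0)):
    print(c,d[c[1],c[0]],)
E
```

```text
[260.29147982 129.6793722 ] [214 122  96  49 892]
[265.86666667 137.08333333] [229 131  75  13 240]
[223.46969697 154.90909091] [221 146   6  20  66]
[271.34825871 167.90215589] [247 154  52  26 603]
24
[np.int32(20), np.int32(18), np.int32(19), np.int32(19), np.int32(19), np.int32(18), np.int32(19), np.int32(20), np.int32(20), np.int32(20), np.int32(19), np.int32(21), np.int32(20), np.int32(20), np.int32(19), np.int32(20), np.int32(21), np.int32(20), np.int32(19), np.int32(20), np.int32(18), np.int32(19), np.int32(19), np.int32(17)]
((612.8806762695312, 14.143692016601562), (90.05533599853516, 54.471805572509766), 78.93431854248047)
(350, 206) 1.3032262
(315, 229) 1.2612029
(266, 137) 1.324979
(273, 173) 1.2957717
(220, 230) 1.3197061
```

View pics/c0.png

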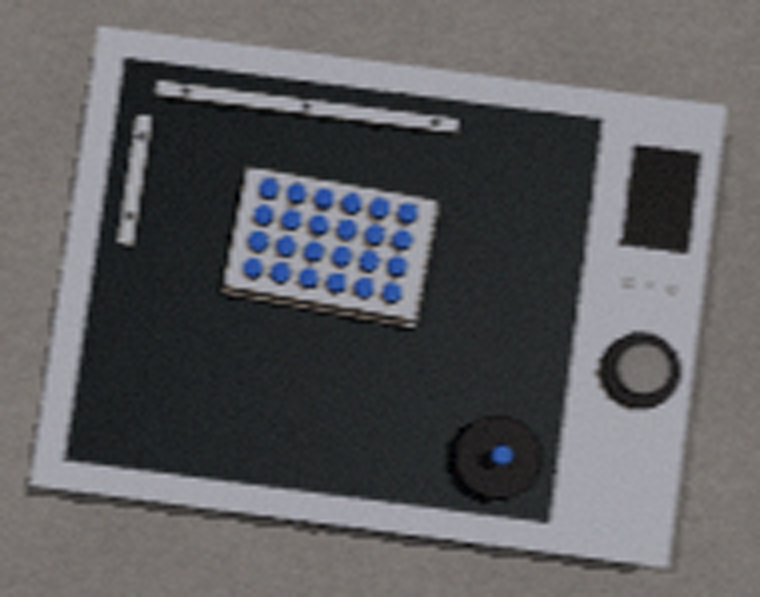

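The crop confirms the white rack with 24 blue caps, with both stops beyond it.

```bash
cat > frame.py <<'E'
from h import *
def scanner(f="top0.npz"):
    p,d,K,T=load(f); h=cv2.cvtColor(p,cv2.COLOR_RGB2HSV); g=p.max(2)
    w=(h[...,1]<60)&(g>105); R=[]
    for (a,b,c,e) in ((128,147,227,306),(138,176,218,230)):
        m=np.zeros(w.shape,bool);m[a:b,c:e]=1
        bl=max(blobs(w&m,30,4000),key=lambda x:x[1][4]); v,u=np.nonzero(bl[2])
        R.append(cv2.minAreaRect((cast(np.c_[u,v],K,T,.082)[:,:2]*1000).astype(np.float32)))
    return R
if __name__=="__main__":
    R=scanner(); print(R)
    p,d,K,T=load("top0.npz"); g=p.max(2)
    # button: dark housing ring; grey cap
    m=(g<60); 
    n=np.zeros(m.shape,bool);n[185:225,335:362]=1
    for c,s,l in blobs(m&n,30,999): 
        v,u=np.nonzero(l);cc,r=cv2.minEnclosingCircle(np.c_[u,v].astype(np.float32));print("housing",cc,r,cast(cc,K,T,.082))
    m=(g<65);n[:]=0;n[110:262,195:342]=1
    bl=max(blobs(m&n,999,99999),key=lambda x:x[1][4]); v,u=np.nonzero(bl[2]);print("glass",cv2.minAreaRect((cast(np.c_[u,v],K,T,.07)[:,:2]*1000).astype(np.float32)))
    th=np.radians(R[0][2]); print(th)
E
python3 frame.py
```

```text
[((725.2720336914062, 2.5071487426757812), (152.40940856933594, 18.651348114013672), 89.32763671875), ((653.8934936523438, 142.62681579589844), (10.010771751403809, 70.4974365234375), 81.65201568603516)]
housing (349.3163146972656, 205.948974609375) 9.772028923034668 [[ 0.52674055 -0.18562016  0.082     ]]
glass ((587.0020141601562, 11.145843505859375), (316.9557800292969, 278.6307373046875), 81.66320037841797)
1.5590613737675714
```

Call:
apply_moves:
  rows:
    - [[1,-1,0],[0,0,-1],1]
    - [[1,-1,0],[0,0,-1],1]
    - [[1,-1,0],[0,0,-1],1]
    - [[1,-1,0],[0,0,-1],1]
    - [[1,-1,0],[0,0,-1],1]
    - [[1,-1,0],[0,0,-1],1]

```text
time: 0.7
ee_pos: [0.2481, -0.3887, 0.3037]
tcp_rot: [-180.0, 0.0, 49.9]
wrist_force: [0.2, -0.2, -0.5]
opening: 0.0856
grasp_force: 0.0
```

Call:
apply_moves:
  rows:
    - [[1,0,0],[0,0,-0.97],1]
    - [[1,0,0],[0,0,-0.97],1]
    - [[1,0,0],[0,0,-0.97],1]
    - [[1,0,0],[0,0,-0.97],1]
    - [[1,0,0],[0,0,-0.97],1]

```text
time: 1.2
ee_pos: [0.3125, -0.3122, 0.3036]
tcp_rot: [-180.0, -0.0, 79.1]
wrist_force: [0.1, 0.5, 0.2]
opening: 0.0853
grasp_force: 0.0
```

Call:
apply_moves:
  rows:
    - [[1,1,0],[0,0,0],1]
    - [[1,1,0],[0,0,0],1]
    - [[1,1,0],[0,0,0],1]
    - [[1,1,0],[0,0,0],1]

```text
time: 1.6
ee_pos: [0.4321, -0.2311, 0.3028]
tcp_rot: [-179.9, -0.1, 79.1]
wrist_force: [-0.7, 0.6, -0.2]
opening: 0.0854
grasp_force: 0.0
```

Call:
apply_moves:
  rows:
    - [[1,1,0],[0,0,0],1]
    - [[1,1,0],[0,0,0],1]
    - [[1,1,0],[0,0,0],1]
    - [[1,1,0],[0,0,0],1]

```text
time: 2.0
ee_pos: [0.5491, -0.1519, 0.3019]
tcp_rot: [-179.9, -0.0, 79.1]
wrist_force: [-0.5, 0.3, -1.1]
opening: 0.0852
grasp_force: 0.0
```

Call:
apply_moves:
  rows:
    - [[1,0,0],[0,0,0],1]
    - [[1,0,0],[0,0,0],1]
    - [[1,0,0],[0,0,0],1]
    - [[1,0,0],[0,0,0],1]

```text
time: 2.4
ee_pos: [0.5651, -0.0552, 0.3037]
tcp_rot: [-180.0, 0.0, 79.1]
wrist_force: [0.9, -0.2, 0.9]
opening: 0.0854
grasp_force: 0.0
```

Call:
apply_moves:
  rows:
    - [[0.77,0.34,0.3],[0,0,0],1]
    - [[0.77,0.34,0.3],[0,0,0],1]
    - [[0.77,0.34,0.3],[0,0,0],1]
    - [[0.77,0.34,0.3],[0,0,0],1]
    - [[0.77,0.34,0.3],[0,0,0],1]

```text
time: 2.9
ee_pos: [0.613, 0.0124, 0.2744]
tcp_rot: [180.0, 0.0, 79.0]
wrist_force: [-0.6, -0.6, -0.0]
opening: 0.0855
grasp_force: 0.0
```

```bash
cat > wr.py <<'E'
import sys; from h import *; from workcell import sensors,imaging
o=sensors.get_obs(); c=imaging.get_calibration("wrist"); p,d=imaging.camera("wrist"); K,T=c["intrinsics"],c["world_from_camera"]
np.savez(sys.argv[1]+".npz",p=p,d=d,K=K,T=T); cv2.imwrite(f"pics/{sys.argv[1]}.png",p[:,:,::-1])
h=cv2.cvtColor(p,cv2.COLOR_RGB2HSV)
B=blobs((h[...,0]>100)&(h[...,0]<130)&(h[...,1]>110)&(p.max(2)>70),150,9999)
print(len(B),[int(x[1][4]) for x in B],o["ee_pos"],o["tcp_rot"])
X=cast(np.array([x[0] for x in B]),K,T,.118)
print(cv2.minAreaRect((X[:,:2]*1000).astype(np.float32)))
E
python3 wr.py w1
```

```text
20 [199, 195, 198, 216, 193, 191, 192, 195, 185, 182, 198, 194, 191, 196, 193, 191, 380, 377, 378, 380] [0.6129538  0.01240927 0.2744479 ] [1.79973294e+02 1.61193595e-02 7.89815156e+01]
((616.7913208007812, 19.904203414916992), (78.6607894897461, 52.880455017089844), 78.54034423828125)
```

View pics/w1.png

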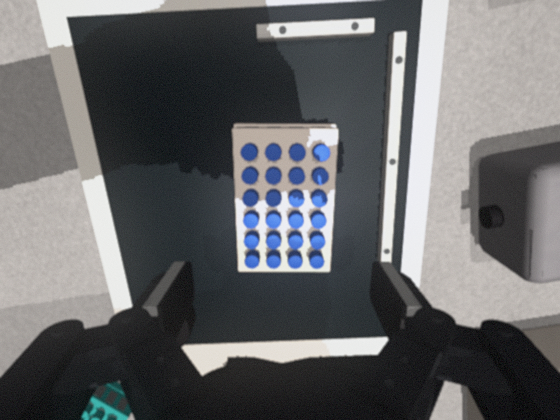

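The wrist view shows the rack centred between the fingers in column (285), the long stop at (393,150) and the short one at (315,28). I descend over the caps.

Call:
apply_moves:
  rows:
    - [[0,0,0.3],[0,0,0],1]
    - [[0,0,0.5],[0,0,0],1]
    - [[0,0,0.65],[0,0,0],1]
    - [[0,0,0.75],[0,0,0],1]
    - [[0,0,0.82],[0,0,0],1]
    - [[0,0,0.88],[0,0,0],1]
    - [[0,0,0.92],[0,0,0],1]
    - [[0,0,0.95],[0,0,0],1]
    - [[0,0,0.95],[0,0,0],1]

```text
time: 3.85
ee_pos: [0.6132, 0.0144, 0.1788]
tcp_rot: [-180.0, 0.0, 79.1]
wrist_force: [0.6, 0.6, -0.0]
opening: 0.0853
grasp_force: 0.0
```

```bash
python3 wr.py w2
```

```text
12 [636, 606, 609, 641, 619, 601, 600, 632, 2341, 2342, 2329, 2381] [0.61321644 0.01440555 0.1787609 ] [-1.79994142e+02  7.83864262e-04  7.91468159e+01]
((618.8970947265625, 30.255123138427734), (58.82492446899414, 51.870140075683594), 78.78948211669922)
```

View pics/w2.png

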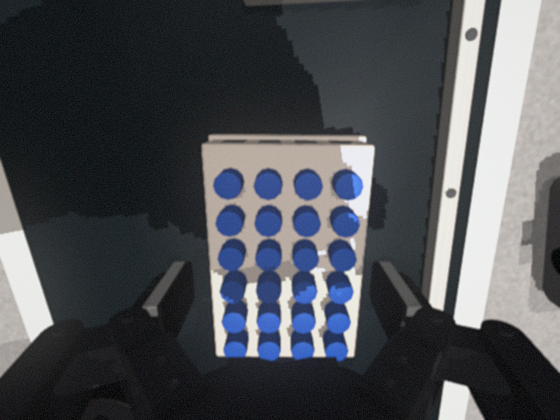

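Caps are between the fingers (left pad at (185,285), right pad at (378,285)). I close gently.

Call:
apply_moves:
  rows:
    - [[0,0,0],[0,0,0],0.6]
    - [[0,0,0],[0,0,0],0.5]
    - [[0,0,0],[0,0,0],0.5]
    - [[0,0,0],[0,0,0],0.5]
    - [[0,0,0],[0,0,0],0.5]
    - [[0,0,0],[0,0,0],0.5]
    - [[0,0,0],[0,0,0],0.5]
    - [[0,0,0],[0,0,0],0.5]
  force: 20

```text
time: 4.7
ee_pos: [0.6135, 0.0144, 0.1797]
tcp_rot: [179.9, -0.0, 79.1]
wrist_force: [-0.6, 0.2, 5.8]
opening: 0.065
grasp_force: 21.7
```

Call:
apply_moves:
  rows:
    - [[0.02,0.01,-0.007],[0,0,0],0.5]
    - [[0.06,0.03,-0.007],[0,0,-0.02],0.5]
    - [[0.1,0.06,-0.007],[0,0,-0.04],0.5]
    - [[0.15,0.09,-0.007],[0,0,-0.06],0.5]
    - [[0.2,0.12,-0.007],[0,0,-0.085],0.5]
    - [[0.25,0.15,-0.007],[0,0,-0.085],0.5]
    - [[0.3,0.18,-0.007],[0,0,-0.085],0.5]
    - [[0.35,0.21,-0.007],[0,0,-0.085],0.5]
    - [[0.4,0.24,-0.007],[0,0,-0.085],0.5]
    - [[0.45,0.27,-0.007],[0,0,-0.085],0.5]
    - [[0.5,0.3,-0.007],[0,0,-0.085],0.5]
    - [[0.55,0.32,-0.007],[0,0,-0.085],0.5]
    - [[0.59,0.34,-0.007],[0,0,-0.085],0.5]
    - [[0.59,0.34,-0.007],[0,0,-0.085],0.5]
    - [[0.59,0.34,-0.007],[0,0,-0.085],0.5]

```text
time: 6.2
ee_pos: [0.6583, 0.0666, 0.1798]
tcp_rot: [179.9, -0.0, 81.8]
wrist_force: [0.4, -0.3, 3.1]
opening: 0.0653
grasp_force: 22.6
```

```bash
python3 wr.py w3
```

```text
12 [628, 595, 594, 600, 617, 592, 585, 609, 2389, 2335, 2326, 2374] [0.65834672 0.06660316 0.17978495] [ 1.79949336e+02 -4.23099580e-02  8.17506210e+01]
((660.9736938476562, 82.89979553222656), (59.0790901184082, 51.82693862915039), 81.48146057128906)
```

View pics/w3.png

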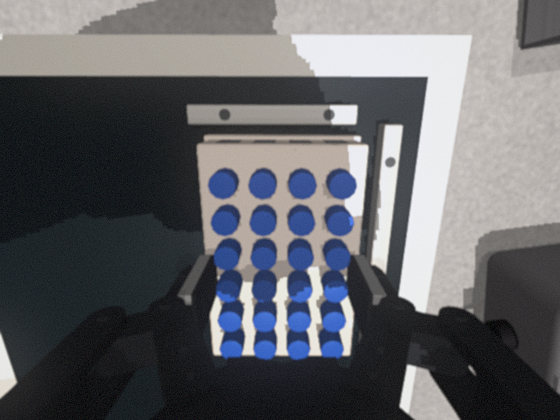

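The rack is square and a few mm short of both stops (short stop edge at row 124, rack edge at row 136; long stop edge at column 375). I close the gap to the short stop first.

Call:
apply_moves:
  rows:
    - [[0.02,0,0],[0,0,0],0.5]
    - [[0.04,0,0],[0,0,0],0.5]
    - [[0.055,0,0],[0,0,0],0.5]
    - [[0.065,0,0],[0,0,0],0.5]
    - [[0.07,0,0],[0,0,0],0.5]
    - [[0.07,0,0],[0,0,0],0.5]

```text
time: 6.85
ee_pos: [0.6589, 0.0726, 0.1798]
tcp_rot: [180.0, 0.0, 81.7]
wrist_force: [-1.0, -3.6, 4.9]
opening: 0.0652
grasp_force: 22.7
```

Call:
apply_moves:
  rows:
    - [[0,0.02,0],[0,0,0],0.5]
    - [[0,0.04,0],[0,0,0],0.5]
    - [[0,0.055,0],[0,0,0],0.5]
    - [[0,0.065,0],[0,0,0],0.5]
    - [[0,0.07,0],[0,0,0],0.5]
    - [[0,0.07,0],[0,0,0],0.5]

```text
time: 7.45
ee_pos: [0.6648, 0.0719, 0.1797]
tcp_rot: [-179.9, 0.0, 81.7]
wrist_force: [-7.5, -2.4, 8.3]
opening: 0.0651
grasp_force: 23.0
```

Call:
apply_moves:
  rows:
    - [[0,0.01,0],[0,0,0],0.5]
    - [[0,0.01,0],[0,0,0],0.5]
    - [[0,0.01,0],[0,0,0],0.5]

```text
time: 7.75
ee_pos: [0.6658, 0.0718, 0.1798]
tcp_rot: [-179.9, 0.0, 81.7]
wrist_force: [-7.1, -2.2, 8.5]
opening: 0.0652
grasp_force: 23.0
```

Call:
apply_moves:
  rows:
    - [[0.01,0,0],[0,0,0],0.5]
    - [[0.01,0,0],[0,0,0],0.5]
    - [[0.01,0,0],[0,0,0],0.5]

```text
time: 8.05
ee_pos: [0.6659, 0.0719, 0.1798]
tcp_rot: [-179.9, 0.1, 81.7]
wrist_force: [-7.5, -6.5, 8.9]
opening: 0.065
grasp_force: 23.0
```

Call:
apply_moves:
  rows:
    - [[0,0,-0.01],[0,0,0],0.5]
    - [[0,0,-0.01],[0,0,0],0.5]
    - [[0,0,-0.01],[0,0,0],0.5]

```text
time: 8.35
ee_pos: [0.6659, 0.0719, 0.1799]
tcp_rot: [-179.9, 0.1, 81.7]
wrist_force: [-6.2, -6.6, 4.3]
opening: 0.0653
grasp_force: 22.5
```

Call:
apply_moves:
  rows:
    - [[0,0.01,0],[0,0,0],0.5]
    - [[0,0.015,0],[0,0,0],0.5]
    - [[0,0.015,0],[0,0,0],0.5]

```text
time: 8.65
ee_pos: [0.6671, 0.0717, 0.1799]
tcp_rot: [-179.8, 0.1, 81.7]
wrist_force: [-7.9, -5.0, 5.6]
opening: 0.0655
grasp_force: 22.6
```

```bash
python3 wr.py w4
python3 - <<'E'
import cv2;a=cv2.imread("pics/w4.png")[80:290,170:430];cv2.imwrite("pics/w4c.png",cv2.resize(a,None,fx=2.8,fy=2.8))
E
```

```text
12 [629, 594, 601, 607, 617, 587, 595, 610, 2376, 2323, 2323, 2369] [0.66712954 0.07173508 0.17993214] [-1.79809163e+02  1.27785353e-01  8.16872167e+01]
((669.2764892578125, 87.7348403930664), (59.11963653564453, 51.864601135253906), 81.70506286621094)
```

View pics/w4c.png

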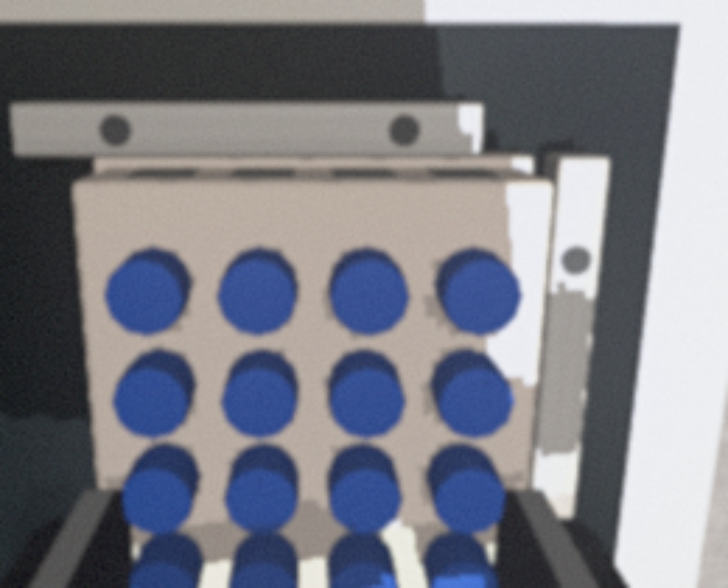

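The crop shows the skirt touching the short stop (row 155) but a gap of about 4 mm to the long stop (columns 535 to 558). I ease off y slightly and move on in x.

Call:
apply_moves:
  rows:
    - [[-0.01,0,-0.005],[0,0,0],0.5]
    - [[-0.01,0.01,-0.005],[0,0,0],0.5]
    - [[-0.01,0.02,-0.005],[0,0,0],0.5]
    - [[-0.01,0.02,-0.005],[0,0,0],0.5]

```text
time: 9.1
ee_pos: [0.6702, 0.0713, 0.1805]
tcp_rot: [-180.0, 0.0, 81.7]
wrist_force: [-1.8, -2.0, -1.5]
opening: 0.065
grasp_force: 22.7
```

Call:
apply_moves:
  rows:
    - [[0,0.01,0],[0,0,0],0.5]
    - [[0,0.01,0],[0,0,0],0.5]
    - [[0,0.01,0],[0,0,0],0.5]

```text
time: 9.4
ee_pos: [0.671, 0.0712, 0.1808]
tcp_rot: [-180.0, -0.0, 81.7]
wrist_force: [-1.3, -0.6, -3.4]
opening: 0.0649
grasp_force: 22.9
```

Call:
apply_moves:
  rows:
    - [[0,0.01,0],[0,0,0],0.5]
    - [[0,0.01,0],[0,0,0],0.5]
    - [[0,0.01,0],[0,0,0],0.5]

```text
time: 9.7
ee_pos: [0.6713, 0.0711, 0.1809]
tcp_rot: [-179.9, -0.0, 81.7]
wrist_force: [-6.4, 0.6, -1.0]
opening: 0.065
grasp_force: 23.1
```

Call:
apply_moves:
  rows:
    - [[0.01,0.005,0],[0,0,0],0.5]
    - [[0.02,0.005,0],[0,0,0],0.5]
    - [[0.02,0.005,0],[0,0,0],0.5]
    - [[0.02,0.005,0],[0,0,0],0.5]

```text
time: 10.1
ee_pos: [0.6716, 0.0716, 0.1809]
tcp_rot: [-179.8, 0.2, 81.7]
wrist_force: [-10.4, -6.8, 1.4]
opening: 0.0653
grasp_force: 23.4
```

```bash
python3 wr.py w5
python3 - <<'E'
import cv2;a=cv2.imread("pics/w5.png")[80:290,170:430];cv2.imwrite("pics/w5c.png",cv2.resize(a,None,fx=2.8,fy=2.8))
E
```

```text
12 [622, 586, 585, 599, 615, 579, 585, 605, 2373, 2309, 2312, 2349] [0.67157269 0.07158634 0.18093053] [-1.79832639e+02  1.63333845e-01  8.16542840e+01]
((673.6375732421875, 87.1002197265625), (59.885093688964844, 52.11211013793945), 81.67396545410156)
```

View pics/w5c.png

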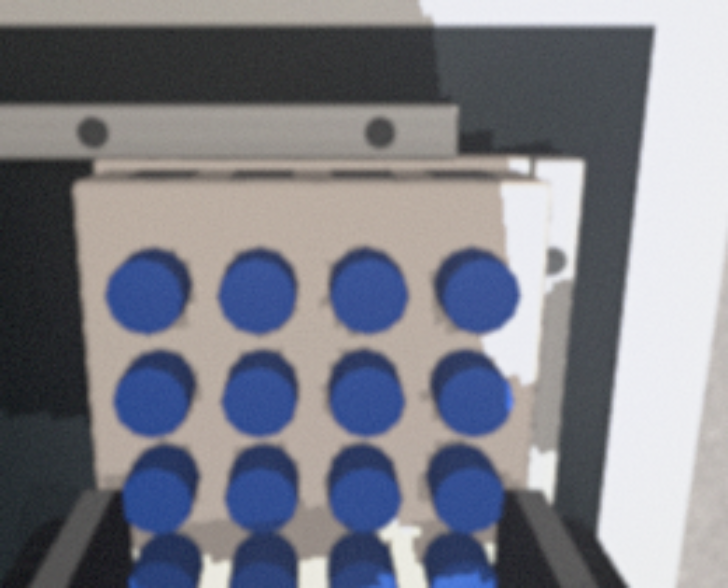

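Now flush on both stops: the skirt meets the short stop at row 157 and the long stop at column 533. I release and rise.

Call:
apply_moves:
  rows:
    - [[0,0,0],[0,0,0],0.8]
    - [[0,0,0],[0,0,0],0.9]
    - [[0,0,0],[0,0,0],0.9]
    - [[0,0,0],[0,0,0],0.9]
    - [[0,0,0],[0,0,0],0.9]
    - [[0,0,-0.1],[0,0,0],0.9]
    - [[0,0,-0.3],[0,0,0],0.9]
    - [[0,0,-0.6],[0,0,0],0.9]
    - [[0,0,-1],[0,0,0],0.9]
    - [[0,0,-1],[0,0,0],0.9]

```text
time: 11.15
ee_pos: [0.6737, 0.0729, 0.2883]
tcp_rot: [179.5, -0.1, 81.7]
wrist_force: [0.9, 0.0, 1.3]
opening: 0.077
grasp_force: 0.0
```

```bash
python3 wr.py w6
python3 - <<'E'
import cv2;a=cv2.imread("pics/w6.png")[20:300,130:480];cv2.imwrite("pics/w6c.png",cv2.resize(a,None,fx=2.1,fy=2.1,interpolation=cv2.INTER_CUBIC))
E
```

```text
24 [360, 174, 168, 166, 171, 168, 164, 158, 160, 167, 166, 167, 169, 169, 168, 166, 168, 175, 166, 168, 163, 160, 160, 157] [0.67369763 0.07289531 0.2882869 ] [ 1.79496351e+02 -1.31659629e-01  8.16958155e+01]
((740.5462646484375, 133.40956115722656), (283.81365966796875, 86.8855972290039), 37.65608215332031)
```

View pics/w6c.png

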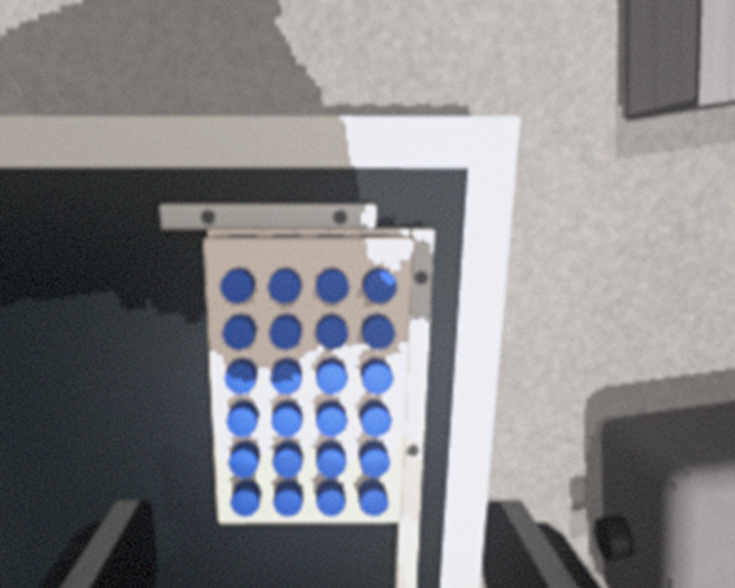

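The rack sits flush and square on both stops (corner at (412,235) in the crop). Now to the button.

Call:
apply_moves:
  rows:
    - [[-1,-0.4,0],[0,0,0],0]
    - [[-1,-0.4,0],[0,0,0],0]
    - [[-1,-0.4,0],[0,0,0],0]
    - [[-1,-0.4,0],[0,0,0],0]

```text
time: 11.6
ee_pos: [0.6182, -0.0217, 0.2812]
tcp_rot: [180.0, -0.0, 81.6]
wrist_force: [1.0, 0.4, -0.5]
opening: 0.0186
grasp_force: 0.0
```

Call:
apply_moves:
  rows:
    - [[-1,-0.4,0],[0,0,0],0]
    - [[-1,-0.4,0],[0,0,0],0]
    - [[-1,-0.4,0],[0,0,0],0]
    - [[-1,-0.4,0],[0,0,0],0]

```text
time: 12.0
ee_pos: [0.565, -0.1139, 0.2811]
tcp_rot: [180.0, -0.0, 81.6]
wrist_force: [-0.7, -0.4, 0.3]
opening: 0.0001
grasp_force: 0.0
```

Call:
apply_moves:
  rows:
    - [[-0.77,-0.28,0],[0,0,0],0]
    - [[-0.77,-0.28,0],[0,0,0],0]
    - [[-0.77,-0.28,0],[0,0,0],0]
    - [[-0.77,-0.28,0],[0,0,0],0]
    - [[-0.77,-0.28,0],[0,0,0],0]

```text
time: 12.5
ee_pos: [0.527, -0.1843, 0.2808]
tcp_rot: [-180.0, -0.0, 81.8]
wrist_force: [-0.1, 0.6, -0.6]
opening: -0.0003
grasp_force: 0.0
```

Run:
```python
from h import *; from workcell import sensors,imaging
print(sensors.get_obs()["ee_pos"])
p,d=imaging.camera("top");c=imaging.get_calibration("top");K,T=c["intrinsics"],c["world_from_camera"]
h=cv2.cvtColor(p,cv2.COLOR_RGB2HSV);g=p.max(2)
bx=np.zeros(g.shape,bool);bx[120:190,215:300]=1
B=blobs((h[...,0]>100)&(h[...,0]<130)&(h[...,1]>90)&(g>60)&bx,5,200)
r=cv2.minAreaRect((cast(np.array([b[0] for b in B]),K,T,.118)[:,:2]*1000).astype(np.float32));print(len(B),r)
print("holder",cast((315,229),K,T,.13))
a=p[110:265,190:380];cv2.imwrite("pics/t7.png",cv2.resize(a,None,fx=4,fy=3.85,interpolation=cv2.INTER_CUBIC)[:,:,::-1])
```

```text
[ 0.52703432 -0.1843273   0.28080086]
24 ((667.9019775390625, 70.90422058105469), (89.7823486328125, 54.34929275512695), 81.90316772460938)
holder [[ 0.46579812 -0.09130913  0.13      ]]
```

View pics/t7.png

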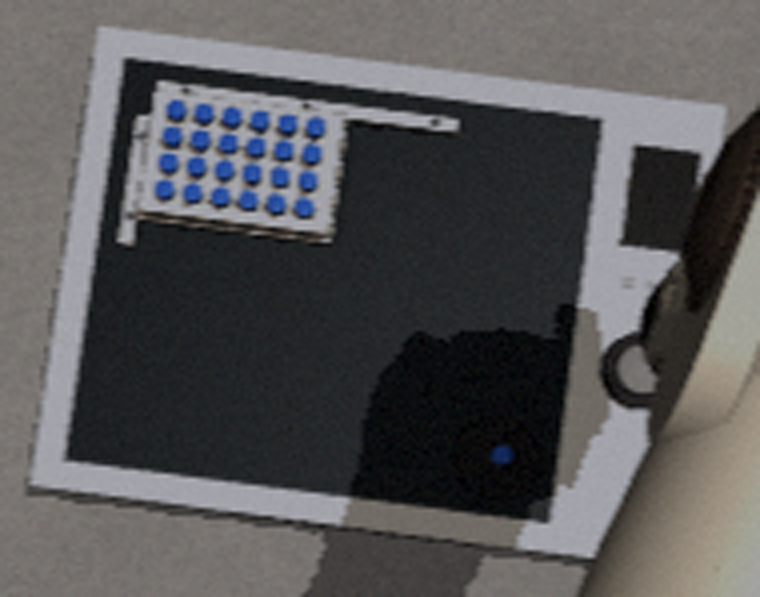

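The rack is home at (240,160) and square with the scanner to 0.3°; the fingers are above the button at (640,370). I press down.

Call:
apply_moves:
  rows:
    - [[0,0,0.4],[0,0,0],0]
    - [[0,0,0.7],[0,0,0],0]
    - [[0,0,0.9],[0,0,0],0]
    - [[0,0,1],[0,0,0],0]
    - [[0,0,1],[0,0,0],0]

```text
time: 13.05
ee_pos: [0.526, -0.1848, 0.1799]
tcp_rot: [-179.9, -0.0, 81.8]
wrist_force: [-0.3, 0.3, 0.4]
opening: -0.0006
grasp_force: 0.0
```

Call:
apply_moves:
  rows:
    - [[0,0,0.04],[0,0,0],0]
    - [[0,0,0.08],[0,0,0],0]
    - [[0,0,0.12],[0,0,0],0]
    - [[0,0,0.16],[0,0,0],0]
    - [[0,0,0.18],[0,0,0],0]
    - [[0,0,0.18],[0,0,0],0]

```text
time: 13.65
ee_pos: [0.5261, -0.1858, 0.1632]
tcp_rot: [180.0, 0.0, 81.7]
wrist_force: [0.1, -0.5, 2.9]
opening: 0.0002
grasp_force: 1.1
```

Contact with the button at 2.9 N; continue down.

Call:
apply_moves:
  rows:
    - [[0,0,0.02],[0,0,0],0]
    - [[0,0,0.04],[0,0,0],0]
    - [[0,0,0.05],[0,0,0],0]
    - [[0,0,0.06],[0,0,0],0]
    - [[0,0,0.06],[0,0,0],0]
    - [[0,0,0.06],[0,0,0],0]

```text
time: 14.25
ee_pos: [0.5261, -0.1858, 0.1585]
tcp_rot: [179.9, 0.0, 81.7]
wrist_force: [-3.5, 0.8, 12.2]
opening: 0.0001
grasp_force: 6.3
```

12.2 N is past the 5 N needed for fully down. I let go and rise.

Call:
apply_moves:
  rows:
    - [[0,0,-0.05],[0,0,0],0]
    - [[0,0,-0.2],[0,0,0],0]
    - [[0,0,-0.5],[0,0,0],0]
    - [[0,0,-0.9],[0,0,0],0]
    - [[0,0,-1],[0,0,0],0]
    - [[0,0,-1],[0,0,0],0]
    - [[0,0,-1],[0,0,0],0]
    - [[0,0,-1],[0,0,0],0]
    - [[0,0,-1],[0,0,0],0]
    - [[0,0,-1],[0,0,0],0]

```text
time: 15.25
ee_pos: [0.5257, -0.1857, 0.2562]
tcp_rot: [-179.9, -0.0, 81.7]
wrist_force: [0.0, -0.7, -0.9]
opening: -0.0001
grasp_force: 0.0
```

Run:
```python
from workcell import bot,sensors
o=sensors.get_obs();print(o["ee_pos"],o["wrist_force"]);print(bot.job_done())
```

```text
[ 0.52574018 -0.1856588   0.25619405] [ 0.03337038 -0.70705058 -0.8623645 ]
the job is handed in; nothing more can be done
None
```

The rack was slid flush onto both stops, the scan button was pressed to 12 N and released, and the job was handed in at about 15 s; no verdict came back.

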